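# Hold up the oiled brass bushing with the parts tongs

### The job

Take the spring tongs off the hook by lifting them up and over its turned-up tip, then close their jaws on the brass-coloured bushing in the blue tray and lift it, still in the jaws, at least 10 cm clear above the tray for inspection. Finish while holding it up still in the tongs: do not put it down or let go. The bushings are freshly oiled, so the robot itself must not touch any of them; leave the other two bushings, and everything else on the table, where they are.

Things in the scene. Friction and masses are not known exactly. Their poses are not given: they have to be found in the camera images.
- tongs_grip (a point): steel spring tongs (120 g) hanging jaws-down on the hook: a narrow upside-down V. Point on their centre line midway between the two blue grip pads (outside of each arm; 18 wide, 20 mm tall). z up, y from arm to arm (squeeze along it), x along the hook's rod. From here: topmost point 36 mm up, jaw tips 115 mm down. Width over the pads: 51-53 mm open, 41 mm closed on a bushing
- tongs: the same tongs; origin on the pivot pin at the top, 34 mm above the grip point, same axes. Two 16 mm wide arms turn on the pin; a spring holds them open. A pinch of 4 N per finger on the grip pads is enough to carry them and leaves them open; they begin to close at 6 to 7 N; a pinch of 25 to 45 N holds a bushing securely
- jaw_left: the tongs' arm on their +y side, origin on the pin. Its lower end carries a black rubber jaw, 24 mm tall, 25 mm wide, with a shallow upright V groove that centres a round part. Open: 60 mm between the jaws, 85 mm over their outsides, their middle 101 mm below the grip point (104 mm when closed on a bushing). Squeezed, both arms swing in equally
- jaw_right: the tongs' arm on the -y side, its mirror image
- hook_stand: fixed stand: dark 110 x 110 mm foot, 12 mm thick, and a blue upright 217 mm tall. Origin: centre of the foot's underside; z up. From the upright a straight steel rod, 8 mm thick, runs level along the stand's -x axis, its centre 205 mm above the table; the tongs hang on it 65 mm from the upright's centre
- hook_tip (a point): the upper end of the hook: 108 mm from the upright's centre along the stand's -x axis, 220 mm above the table; axes as the stand's. The last 10 mm of the rod bend up, to 19 mm above the rod's centre line; to come off, the tongs go up 25 to 40 mm, then more than 60 mm along the stand's -x axis
- tray: fixed blue tray, 160 mm (its x) x 300 mm (its y), rim 18 mm high, floor and walls 4 mm thick. Origin: centre of its underside. The three bushings stand in it in a row along its y, in any order, 74 mm or more apart
- bushing_brass_center (a point): the brass-coloured bushing: plain tube, 28 mm outside diameter, 34 mm tall, standing upright on the tray's floor; about 60 g. The point is its centre (17 mm above its underside)
- bushing_steel_center (a point): the silvery bushing: plain tube, 28 mm outside diameter, 34 mm tall, standing upright on the tray's floor; about 60 g. The point is its centre (17 mm above its underside)
- bushing_black_center (a point): the black bushing: plain tube, 28 mm outside diameter, 34 mm tall, standing upright on the tray's floor; about 60 g. The point is its centre (17 mm above its underside)
- spray_can: grey can, 56 mm diameter, 170 mm tall, red cap; origin under its centre. A bystander
- grease_jar: white jar with black lid, 72 mm diameter, 75 mm tall; origin under its centre. A bystander
- carton: cardboard carton with a paper band, 130 x 100 x 80 mm tall; origin under its centre. A bystander
- black_box: flat black box, 150 x 90 x 45 mm tall; origin under its centre. A bystander
- screwdriver: screwdriver with a green handle, lying; a bystander
Things that resemble listed ones, but are neither listed nor needed, are in the scene too. What is shaped like the hook_stand but purple is not meant.

How it is judged (in metres and radians):
On the way, in this order (a step that is already met when the one before it is completed fails the run):
1. the tongs are in the gripper, off the hook (contact force between the fingers and tongs above 0.5 N and contact force between tongs and hook_stand below 0.05 N and x of tongs in the frame of hook_tip below -0.012 m and height (world z) of tongs_grip above 0.1 m and distance of bushing_brass_center from where it was at the start of the episode below 0.02 m), for 0.2 s.
2. both jaws press on the brass bushing, the robot holding the tongs (contact force between each of jaw_left, jaw_right and bushing_brass above 0.5 N and contact force between the fingers and tongs above 1 N), for 0.2 s.
At the end, for the whole second after the job is handed in: The gripper holds the tongs (over 1 N), clear of the hook; both jaws press on the brass bushing (over 0.3 N each); the bushing's centre is over 115 mm above the table, still (under 50 mm/s), and neither the fingers nor the tray touch it, all through the last second (height (world z) of bushing_brass_center above 0.115 m and contact force between each of jaw_left, jaw_right and bushing_brass above 0.3 N and contact force between the fingers and tongs above 1 N and contact force between each of the fingers, tray and bushing_brass below 0.05 N and contact force between tongs and hook_stand below 0.05 N and linear speed of bushing_brass below 0.05 m/s); the arm keeps its last pose, push and grip.
It fails at once if the robot itself touches a bushing (contact force between any of the fingers, the arm and bushing_brass above 0.3 N or contact force between any of the fingers, the arm and bushing_steel above 0.3 N or contact force between any of the fingers, the arm and bushing_black above 0.3 N).
It fails at once if another bushing is moved more than 20 mm (distance of any of bushing_steel_center, bushing_black_center from where it was at the start of the episode above 0.02 m).
It fails at once if a bystander (can, jar, carton, box, screwdriver) is moved more than 20 mm (distance of any of spray_can, grease_jar, carton, black_box, screwdriver from where it was at the start of the episode above 0.02 m).
It also fails if it takes over 54 s, if anything falls off the work surface, if the arm or the gripper's body presses on something with over 40 N, if the wrist force passes 120 N, or if a joint passes its speed limit or range.

### The arm

A 6-joint arm with a two-finger parallel gripper is mounted at the origin on the work surface. World frame = base frame: x ahead of the robot, y to its left, z up, the work surface at z = 0. Lengths are in m, angles in degrees, forces in N, time in s.
With the tool pointing down it reaches from about 0.35 to 0.875 m from the base axis. Payload 4.2 kg.
Tool frame: the origin (TCP) lies midway between the tips of the shut fingers; the grasp point (between the pads) lies 19 mm behind it (r.grasp_offset is the distance from the TCP to the grasp point, in m); z points along the fingers, y is the direction in which the jaws open and shut (so a half turn about z gives the same grasp; the last joint's range is limited). The gripper opens to 87 mm and grips with 3 to 60 N. Pads are 19 mm wide; open, the fingers measure 117 mm over their backs; the gripper's body (75 mm by 190 mm) begins 51 mm behind the grasp point.
Start: joints at [-58.064, 22.042, 0.453, 0, -68.411, -14.817], TCP at [0.184, -0.597, 0.196] pointing down, gripper open.
Joint ranges: [-179.83, 179.83], [-69.29, 118.12], [-61.27, 80.66], [-181.25, 117.63], [-171.15, -9.14], [-177.46, 177.46]. Speed limits (degrees/s): [159.86, 159.86, 180, 180, 180, 180].

### API

Orientations are given as a 3x3 rotation matrix whose columns are the frame's x, y, z axes.
In Python, from station import r gives the robot as it stands.
- The arm moves only by the shell command python3 -m crank 'ROWS'. ROWS is JSON, a list of rows, each a list of 3 entries, a list of its own where there are three numbers: the closure, from -1 (fully open) to 1 (shut), so that 0 is half open, then the shift along the tool's x, y, z as a fraction of full scale, then the turn, a rotation vector about the tool's x, y, z as a fraction of full scale. In form: [[fingers, [dx, dy, dz], [wx, wy, wz]], ...]. A call has 1 to 8 rows; each row shifts and turns the commanded pose from where the row before left it, along the tool's axes as they then stand; what a row does not reach is not made up. Full scale, the value 1, is 100 mm for a shift and 45 degrees for a turn. A row lasts 1/10 s, in which the tool goes at most 50 mm and 8.59 degrees, less where a joint would pass 70% of its speed; a pose out of reach is approached as far as the arm can. A call with a number of a shift or a turn outside -1 to 1 is refused whole. A call with a gripper value outside its range is refused whole. The fingers move at their own pace and stop on an object; the grip force is fixed at half the most. Time passes only in rows, so rows that do not move let the fingers close. It gives the time, the measured TCP pose, the force and the opening at its end, in the units of the state.
- r.sense(): the state, without advancing time (a new reading comes with each control period).
- r.capture(name): name is "scene" or "top"; returns a dict with "img" (400x640x3 uint8, blue, green, red), "fx", "fy", "cx", "cy" (pixels), "dist" ([k1, k2, p1, p2, k3] as OpenCV has them; the pictures are not rectified), "R" (3x3) and "t" (3): a world point X has camera coordinates R X + t. Camera axes: x right, y down, z forward; pixel columns grow to the right and rows downward; lengths in m; the calibration is good to about 2 mm. A picture is of the moment at which its call begins. There is no depth.
- r.finish_job(): hands the job in, once; it reports no verdict.
The state is a dict: "time_s": time; "joints": joint angles; "joint_velocities": joint speeds; "effort": joint torques, N m; "tcp_pos": TCP position; "ee_rot": TCP orientation; "wrist_force": force on the tool from outside, world axes, zero at the start; "moment": the same for the moment, N m; "gripper_width": opening from 0.0 (shut) to 1.0 (fully open).
Only numpy, scipy, OpenCV 4.12 (cv2) and the standard library are available. Lean on these libraries where they do the work, as an engineer would, in place of code of your own. Each camera call takes 0.05 s, during which the arm holds its last target.

## Working session

There is one attempt and no reset: what is moved stays moved. The work goes in short steps, Python scripts to look and compute and a shell command to move; the robot and the scene stay as the last step left them, time stands still between calls to the robot, and variables do not carry over. Pictures are saved under pics/ and viewed, and the job is handed in when it is done.

```bash
ls; mkdir -p pics
python3 - <<'E'
from station import r
import cv2,numpy as np
s=r.sense(); print({k:np.round(v,3).tolist() for k,v in s.items()}, r.grasp_offset)
for n in("scene","top"):
    c=r.capture(n); cv2.imwrite(f"pics/{n}0.png",c["img"]); print(n,{k:np.round(c[k],4).tolist() for k in c if k!="img"})
    np.savez(f"{n}0.npz",**c)
E
```

```text
pics
{'time_s': 0.0, 'joints': [-58.062, 22.09, 0.377, -0.027, -68.411, -14.818], 'joint_velocities': [0.082, 0.122, 0.032, -0.041, 0.002, -0.005], 'effort': [0.0, -39.067, 18.741, 4.22, 0.011, -0.0], 'tcp_pos': [0.184, -0.597, 0.195], 'ee_rot': [[-0.956, -0.294, -0.001], [-0.294, 0.956, 0.002], [0.0, 0.002, -1.0]], 'wrist_force': [0.292, 0.149, 0.335], 'moment': [-0.012, 0.009, -0.034], 'gripper_width': 1.002} 0.0187
scene {'fx': 389.9584, 'fy': 389.9584, 'cx': 320.3153, 'cy': 203.3188, 'dist': [0.0136, 0.0, 0.0, 0.0, 0.0], 'R': [[0.7881, 0.6155, 0.0089], [0.4005, -0.5017, -0.7668], [-0.4675, 0.6078, -0.6418]], 't': [-0.3881, -0.112, 1.5282]}
top {'fx': 512.2516, 'fy': 512.2516, 'cx': 317.5081, 'cy': 198.5259, 'dist': [-0.051, 0.0, 0.0, 0.0, 0.0], 'R': [[0.0004, -0.9998, 0.0192], [-0.987, -0.0035, -0.1604], [0.1605, -0.0188, -0.9869]], 't': [-0.0365, 0.5573, 1.8458]}
```

View pics/scene0.png

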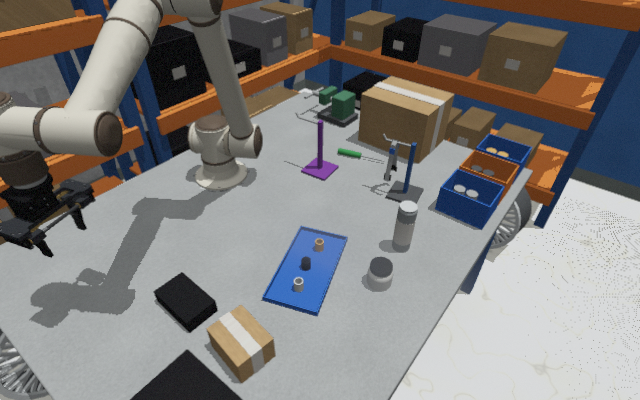

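View pics/top0.png

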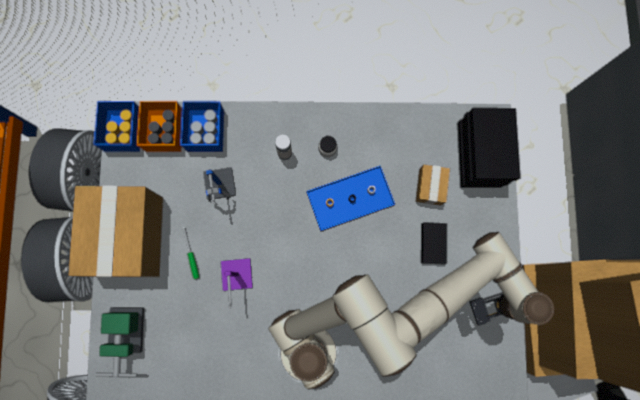

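The hook stand is blue, at top (215,183) and scene (405,170). The purple one at top (238,275) is the decoy. The tray holds three bushings. I'll confirm each with enlarged crops.

```bash
cat > h.py <<'E'
import numpy as np,cv2
def load(f):
    return dict(np.load(f))
def K(c): return np.array([[c["fx"],0,c["cx"]],[0,c["fy"],c["cy"]],[0,0,1]],float)
def ray(c,uv):
    p=cv2.undistortPoints(np.array([[uv]],float),K(c),c["dist"].astype(float))[0,0]
    R=c["R"];o=-R.T@c["t"];d=R.T@np.array([p[0],p[1],1]);return o,d/np.linalg.norm(d)
def plane(c,uv,z):
    o,d=ray(c,uv);return o+d*(z-o[2])/d[2]
def tri(c1,u1,c2,u2):
    o1,d1=ray(c1,u1);o2,d2=ray(c2,u2)
    A=np.stack([d1,-d2],1);s=np.linalg.lstsq(A,o2-o1,rcond=None)[0]
    a=o1+s[0]*d1;b=o2+s[1]*d2;return (a+b)/2,np.linalg.norm(a-b)
def proj(c,X):
    return cv2.projectPoints(np.array(X,float).reshape(-1,3),cv2.Rodrigues(c["R"])[0],c["t"].astype(float),K(c),c["dist"].astype(float))[0].reshape(-1,2)
E
python3 - <<'E'
import cv2,numpy as np
s=cv2.imread("pics/scene0.png");t=cv2.imread("pics/top0.png")
def crop(im,x,y,w,h,k): return cv2.resize(im[y:y+h,x:x+w],(w*k,h*k),interpolation=cv2.INTER_CUBIC)
a=crop(s,365,125,80,80,5);b=crop(t,190,150,80,80,5)
cv2.imwrite("pics/hook.png",np.hstack([a,b]))
a=crop(s,260,220,95,95,4);b=crop(t,303,155,95,95,4)
cv2.imwrite("pics/tray.png",np.hstack([a,b]))
E
```

```text
(no output)
```

View pics/hook.png

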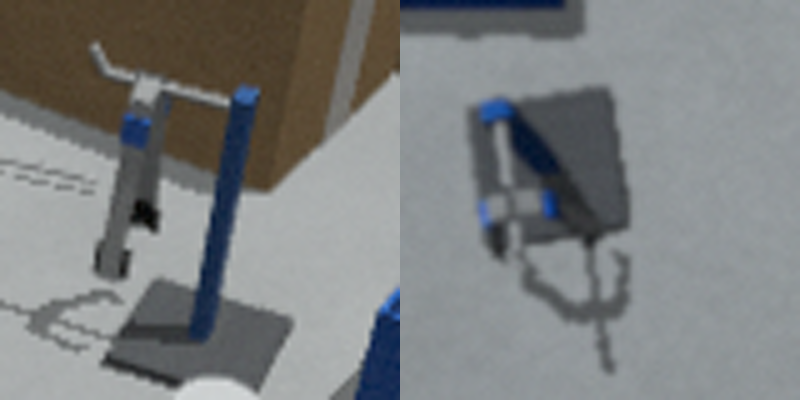

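View pics/tray.png

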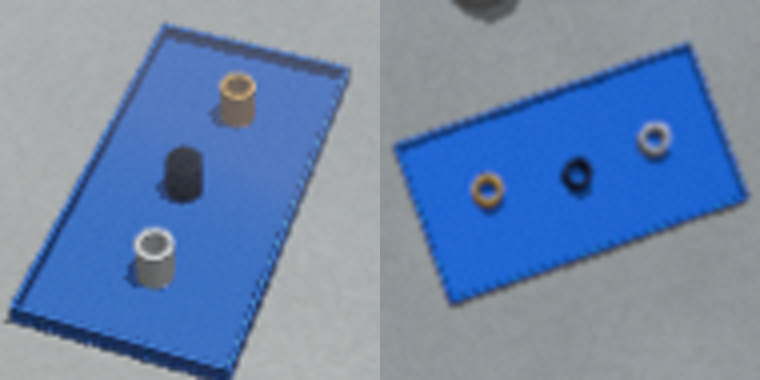

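The crops show the brass bushing at top (330,202) and scene (319,241), at one end of the row. Black is in the middle and steel at the far end. The tongs hang on the blue stand, with pads at top (207,192) and (220,191). Next I measure.

Run:
```python
from h import *
S=load("scene0.npz");T=load("top0.npz")
P=lambda x:np.round(x,4).tolist()
# foot corners in top view
fc=[(204,171.4),(231.8,167.8),(236,195.4),(208.2,199.4)]
F=np.array([plane(T,u,.012) for u in fc]);print("foot",P(F),P(F.mean(0)),"sides",[P(np.linalg.norm(F[i]-F[(i+1)%4])) for i in range(4)])
print("edge angs",[P(np.degrees(np.arctan2(*(F[(i+1)%4]-F[i])[1::-1]))) for i in range(4)])
fs=[(365+160/5,125+279/5),(365+293/5,125+320/5),(365+258/5,125+395/5),(365+104/5,125+362/5)]
G=np.array([plane(S,u,.012) for u in fs]);print("scene foot",P(G))
# upright top
print("upr top",P(plane(T,(209.2,172),.217)),P(plane(S,(365+247/5,125+92/5),.217)))
# blobs
for n,c in(("S",S),("T",T)):
    h=cv2.cvtColor(c["img"],cv2.COLOR_BGR2HSV)
    m=((h[...,0]>100)&(h[...,0]<125)&(h[...,1]>140)&(h[...,2]>40)).astype(np.uint8)
    k,l,st,ce=cv2.connectedComponentsWithStats(m)
    for i in range(1,k):
        if st[i,4]>5 and st[i,4]<3e4: print(n,st[i].tolist(),P(ce[i]))
    m2=((h[...,0]>8)&(h[...,0]<25)&(h[...,1]>90)).astype(np.uint8)
    x0,y0,x1,y1=(310,230,330,256) if n=="S" else (322,194,338,210)
    ys,xs=np.nonzero(m2[y0:y1,x0:x1]);print(n,"brass mask",xs.mean()+x0,ys.mean()+y0,xs.min()+x0,xs.max()+x0,ys.min()+y0,ys.max()+y0,len(xs))
# tray corners top view rim z=.018
tc=[(303+15/4,155+148/4),(303+310/4,155+44/4),(303+368/4,155+198/4),(303+73/4,155+304/4)]
Q=np.array([plane(T,u,.018) for u in tc]);print("tray",P(Q),P(Q.mean(0)),[P(np.linalg.norm(Q[i]-Q[(i+1)%4])) for i in range(4)],[P(np.degrees(np.arctan2(*(Q[(i+1)%4]-Q[i])[1::-1]))) for i in range(4)])
zt=.038
for nm,a,b in(("brass",(330,202.5),(319.2,241.4)),("black",(352.2,198.8),(306.2,261)),("steel",(371.6,189.7),(298.5,281.3))):
    print(nm,P(plane(T,a,zt)),P(plane(S,b,zt)))
```

```text
foot [[0.6652, 0.3937, 0.012], [0.6795, 0.2888, 0.012], [0.5736, 0.2701, 0.012], [0.558, 0.374, 0.012]] [0.6191, 0.3317, 0.012] sides [0.1058, 0.1076, 0.105, 0.109]
edge angs [-82.2258, -169.985, 98.532, 10.3997]
scene foot [[0.5656, 0.3811, 0.012], [0.6683, 0.3979, 0.012], [0.6884, 0.3032, 0.012], [0.5839, 0.2672, 0.012]]
upr top [0.6188, 0.3336, 0.217] [0.6225, 0.3414, 0.217]
S [71, 0, 36, 20, 409] [90.2152, 6.5281]
S [109, 0, 7, 8, 33] [111.5455, 2.3333]
S [280, 0, 9, 3, 22] [284.4545, 0.7727]
S [304, 0, 336, 227, 15749] [542.9838, 83.1781]
S [75, 45, 18, 24, 206] [83.1748, 54.3932]
S [54, 51, 26, 43, 536] [67.4384, 69.4272]
S [133, 58, 40, 106, 1432] [151.1187, 111.7898]
S [305, 59, 84, 33, 1065] [334.9812, 73.0047]
S [284, 76, 11, 13, 80] [288.7, 82.4]
S [119, 85, 37, 87, 979] [136.3973, 129.4658]
S [476, 134, 56, 45, 850] [506.0765, 149.2235]
S [403, 143, 13, 50, 184] [409.1359, 166.4293]
S [390, 148, 5, 6, 24] [391.625, 150.625]
S [117, 152, 19, 28, 255] [125.498, 165.2196]
S [101, 159, 19, 19, 191] [109.7592, 168.0157]
S [435, 169, 69, 60, 2328] [469.0185, 198.3883]
S [263, 2
[... 301 characters left out ...]

T [23, 130, 11, 6, 29] [27.4138, 133.0]
T [307, 166, 88, 65, 3182] [350.0688, 197.8922]
T [206, 170, 15, 15, 74] [213.8784, 176.8784]
T [219, 188, 3, 6, 15] [219.9333, 190.3333]
T [370, 188, 3, 3, 7] [371.0, 189.2857]
T [328, 201, 4, 3, 8] [329.5, 202.0]
T brass mask 329.57142857142856 201.57142857142858 327 332 199 205 14
tray [[0.5865, 0.0045, 0.018], [0.6878, -0.2751, 0.018], [0.5401, -0.3268, 0.018], [0.4398, -0.0498, 0.018]] [0.5635, -0.1618, 0.018] [0.2974, 0.1565, 0.2946, 0.1564] [-70.0777, -160.6856, 109.9003, 20.3265]
brass [0.5438, -0.0818, 0.038] [0.5481, -0.0774, 0.038]
black [0.558, -0.1643, 0.038] [0.5676, -0.1638, 0.038]
steel [0.5926, -0.2371, 0.038] [0.5984, -0.2345, 0.038]
```

Run:
```python
import cv2,numpy as np
s=cv2.imread("pics/scene0.png");t=cv2.imread("pics/top0.png")
def crop(im,x,y,w,h,k):
    o=cv2.resize(im[y:y+h,x:x+w],(w*k,h*k),interpolation=cv2.INTER_NEAREST)
    for i in range(0,w,5): cv2.putText(o,str(x+i),(i*k,8),0,.3,(0,255,255),1); cv2.line(o,(i*k+k//2,10),(i*k+k//2,14),(0,255,255),1)
    for i in range(0,h,5): cv2.putText(o,str(y+i),(0,i*k+k//2+3),0,.3,(0,255,255),1)
    return o
a=crop(s,378,130,40,46,10);b=crop(t,200,165,40,46,10)
cv2.imwrite("pics/hook2.png",np.hstack([a,b]))
```

```text
(no output)
```

View pics/hook2.png

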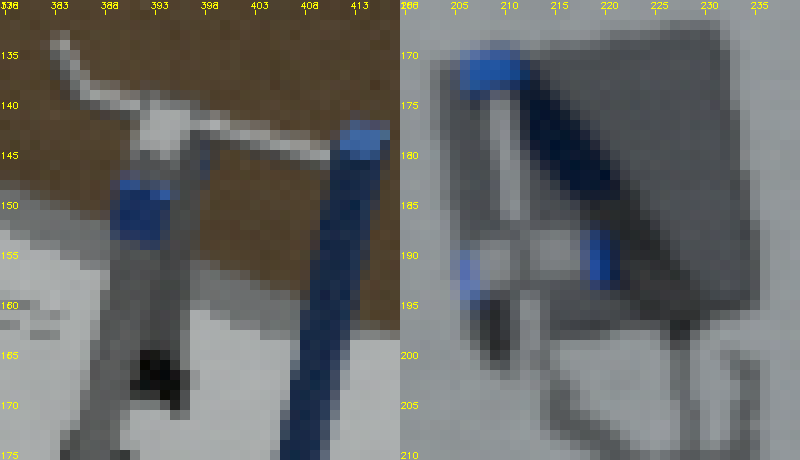

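Run:
```python
from h import *
S=load("scene0.npz");T=load("top0.npz")
P=lambda x:np.round(x,4).tolist()
print("upright tri",tri(S,(413.5,143.2),T,(208.7,171.3)), P(plane(T,(208.7,171.3),.217)),P(plane(S,(413.5,143.2),.217)))
print("tip scene z.221",P(plane(S,(383.6,133.5),.2205)))
print("rod/tongs centre top-scene",P(plane(S,(394,139.7),.213)),"top",P(plane(T,(212.2,190.3),.213)))
# scene foot corrected & top foot corrected
fc=[(203.6,171),(231.4,167.4),(235.6,195),(207.8,199)]
F=np.array([plane(T,u,.012) for u in fc]);print(P(F.mean(0)))
print("pads",P(plane(T,(206.2,192.2),.182)),P(plane(T,(219.4,190.3),.182)))
u=plane(T,(208.7,171.3),.217);
for a,b in(((209.7,174),(211.6,186)),):
    d=plane(T,b,.209)-plane(T,a,.209);print("rod ang",np.degrees(np.arctan2(d[1],d[0])))
tip=plane(S,(383.6,133.5),.2205);us=plane(S,(413.5,143.2),.217);d=tip-us;print("scene tip-upr",P(d),np.linalg.norm(d[:2]),np.degrees(np.arctan2(d[1],d[0])))
# predicted
for yaw in(7,9,11):
  for cen in([.619,.333],):
    R=np.array([[np.cos(np.radians(yaw)),-np.sin(np.radians(yaw))],[np.sin(np.radians(yaw)),np.cos(np.radians(yaw))]])
    X=[list(np.array(cen)+R@np.array(p[:2]))+[p[2]] for p in((0,0,.217),(-108,0,.2205),(-65,0,.213),(-65,26,.178),(-65,-26,.178)) for p in [np.array(p)/[1000 if abs(p[0])>1 else 1,1000 if abs(p[1])>1 else 1,1]]]
    print(yaw,P(X[1]),P(X[2]),"T",proj(T,X).round(1).tolist(),"S",proj(S,X).round(1).tolist())
```

```text
upright tri (array([0.62115373, 0.33512441, 0.22007945]), np.float64(0.0013243215815036146)) [0.6212, 0.3354, 0.217] [0.6196, 0.3407, 0.217]
tip scene z.221 [0.5109, 0.328, 0.2205]
rod/tongs centre top-scene [0.5542, 0.3259, 0.213] top [0.5568, 0.3221, 0.213]
[0.6206, 0.3332, 0.012]
pads [0.5557, 0.3483, 0.182] [0.5625, 0.3033, 0.182]
rod ang -169.23122397722423
scene tip-upr [-0.1086, -0.0127, 0.0035] 0.10936078328238888 -173.35703430497122
7 [0.5118, 0.3198, 0.2205] [0.5545, 0.3251, 0.213] T [[209.4, 172.0], [212.0, 203.2], [211.3, 191.0], [205.6, 193.7], [220.7, 191.9]] S [[412.3, 144.1], [382.6, 134.5], [394.0, 139.8], [395.5, 145.3], [389.6, 152.1]]
9 [0.5123, 0.3161, 0.2205] [0.5548, 0.3228, 0.213] T [[209.4, 172.0], [213.1, 203.1], [212.0, 190.9], [206.3, 193.8], [221.4, 191.5]] S [[412.3, 144.1], [382.2, 135.0], [393.7, 140.1], [395.1, 145.5], [389.6, 152.5]]
11 [0.513, 0.3124, 0.2205] [0.5552, 0.3206, 0.213] T [[209.4, 172.0], [214.2, 202.9], [212.6, 190.8], [207.0, 194.0], [222.0, 191.2]] S [[412.3, 144.1], [381.8, 135.5], [393.5, 140.4], [394.6, 145.7], [389.7, 152.9]]
```

```bash
python3 -m crank '[[-1,[0,0,-0.45],[0,0,0]],[-1,[0,0,-0.45],[0,0,0]],[-1,[0,0,-0.4],[0,0,0]],[-1,[-0.3,0.37,0],[0,0,0]],[-1,[-0.3,0.37,0],[0,0,0]],[-1,[-0.3,0.37,0],[0,0,0]],[-1,[-0.3,0.37,0],[0,0,0]],[-1,[-0.3,0.37,0],[0,0,0]]]'; python3 -m crank '[[-1,[-0.3,0.37,0],[0,0,0]],[-1,[-0.3,0.37,0],[0,0,0]],[-1,[-0.3,0.37,0],[0,0,0]],[-1,[-0.3,0.37,0],[0,0,0]],[-1,[-0.3,0.37,0],[0,0,0]]]'
```

```text
time_s: 0.9
tcp_pos: [0.2729, -0.3744, 0.3257]
ee_rot: [[-0.956, -0.294, -0.0], [-0.294, 0.956, 0.001], [0.0, 0.001, -1.0]]
wrist_force: [1.1, -0.4, -0.4]
gripper_width: 0.999
time_s: 1.4
tcp_pos: [0.3617, -0.1535, 0.3261]
ee_rot: [[-0.956, -0.294, 0.0], [-0.294, 0.956, 0.0], [-0.0, 0.0, -1.0]]
wrist_force: [1.2, 0.1, -1.1]
gripper_width: 1.002
```

```bash
python3 -m crank '[[-1,[-0.3,0.36,0],[0,0,0]],[-1,[-0.3,0.36,0],[0,0,0]],[-1,[-0.3,0.36,0],[0,0,0]],[-1,[-0.3,0.36,0],[0,0,0]],[-1,[-0.3,0.36,0],[0,0,0]],[-1,[-0.3,0.36,0],[0,0,0]],[-1,[-0.3,0.36,0],[0,0,0]],[-1,[-0.3,0.36,0],[0,0,0]]]'; python3 -m crank '[[-1,[-0.3,0.36,0],[0,0,0]],[-1,[-0.25,0.36,0],[0,0,0]],[-1,[-0.2,0.3,0],[0,0,0]],[-1,[0,0,0],[0,0,0.19]],[-1,[0,0,0],[0,0,0]],[-1,[0,0,0],[0,0,0]]]'
cat > look.py <<'E'
import sys
from h import *
from station import r
tag=sys.argv[1]
def go(tag,s,t,k=10):
    o=[]
    for n,(x,y,w,h) in(("scene",s),("top",t)):
        c=r.capture(n); np.savez(f"{n}_{tag}.npz",**c); im=c["img"]
        q=cv2.resize(im[y:y+h,x:x+w],(w*k,h*k),interpolation=cv2.INTER_NEAREST)
        for i in range(0,w,5): cv2.putText(q,str(x+i),(i*k,8),0,.3,(0,255,255),1); cv2.line(q,(i*k+k//2,10),(i*k+k//2,14),(0,255,255),1)
        for i in range(0,h,5): cv2.putText(q,str(y+i),(0,i*k+k//2+3),0,.3,(0,255,255),1)
        o.append(q)
    cv2.imwrite(f"pics/{tag}.png",np.hstack(o))
    s=r.sense();print(s["time_s"],np.round(s["tcp_pos"],4),np.round(s["ee_rot"],3).tolist(),np.round(s["wrist_force"],2),s["gripper_width"],np.round(s["joints"],1))
a=[int(v) for v in sys.argv[2].split(",")];b=[int(v) for v in sys.argv[3].split(",")]
go(tag,a,b,int(sys.argv[4]))
E
python3 look.py above 340,60,100,140 160,110,100,140 4
```

```text
time_s: 2.2
tcp_pos: [0.5065, 0.1924, 0.3258]
ee_rot: [[-0.956, -0.295, -0.001], [-0.295, 0.956, -0.0], [0.001, -0.0, -1.0]]
wrist_force: [0.3, -0.4, 0.5]
gripper_width: 0.999
time_s: 2.8
tcp_pos: [0.5478, 0.3098, 0.3258]
ee_rot: [[-0.988, -0.152, -0.001], [-0.152, 0.988, -0.001], [0.001, -0.0, -1.0]]
wrist_force: [0.0, 0.0, 0.7]
gripper_width: 0.999
2.9 [0.5479 0.3093 0.3266] [[-0.989, -0.15, 0.0], [-0.15, 0.989, 0.0], [-0.0, 0.0, -1.0]] [-0.03 -0.13  0.37] 1.0034611798035755 [  44.2   19.4   14.8    0.   -85.4 -125.5]
```

View pics/above.png

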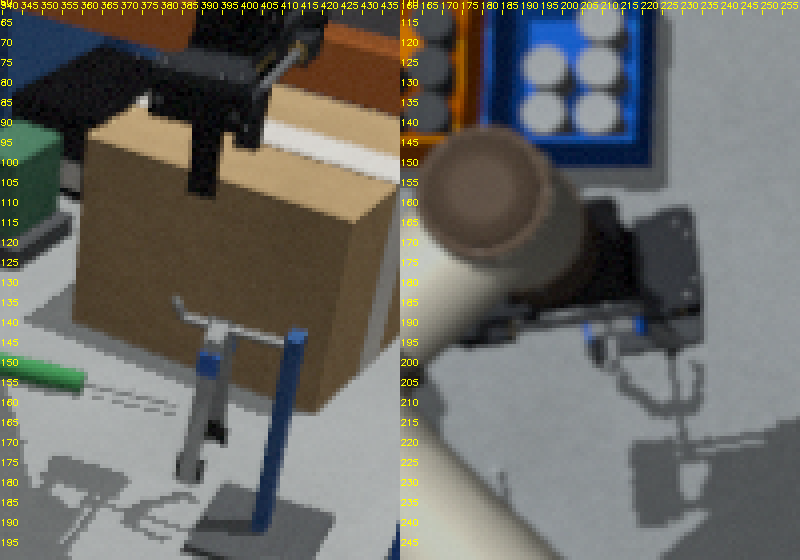

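```bash
python3 -m crank '[[-1,[-0.1,0.15,0],[0,0,0]],[-1,[0,0,0.4],[0,0,0]],[-1,[0,0,0.4],[0,0,0]],[-1,[0,0,0.25],[0,0,0]],[-1,[0,0,0],[0,0,0]],[-1,[0,0,0],[0,0,0]]]'
python3 look.py above2 365,110,60,70 185,160,50,70 7
```

```text
time_s: 3.5
tcp_pos: [0.5563, 0.326, 0.2226]
ee_rot: [[-0.989, -0.149, 0.002], [-0.149, 0.989, 0.0], [-0.002, -0.0, -1.0]]
wrist_force: [0.5, 0.6, 0.6]
gripper_width: 0.998
3.6 [0.5569 0.3268 0.224 ] [[-0.989, -0.149, 0.004], [-0.149, 0.989, 0.003], [-0.004, 0.002, -1.0]] [-0.75  0.09  0.54] 0.9985532735596234 [ 4.480e+01  2.300e+01  5.900e+00  1.000e-01 -7.260e+01 -1.262e+02]
```

View pics/above2.png

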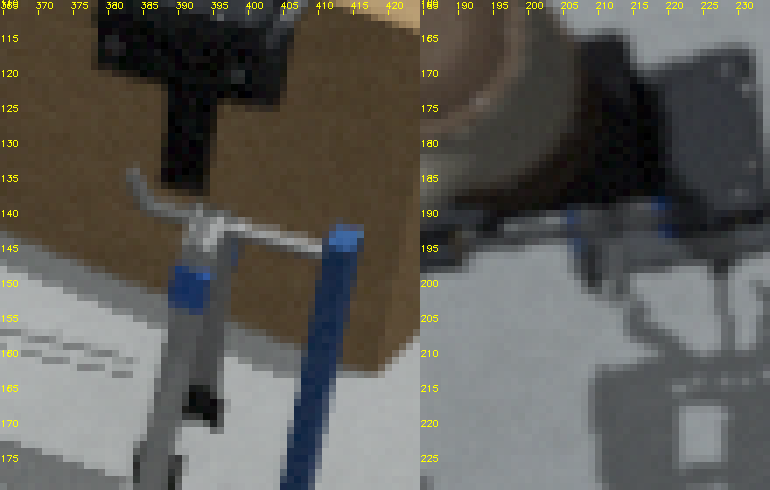

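Run:
```python
from h import *
S=load("scene_above2.npz");t=np.array([.5568,.3265,.223]);y=np.array([-.149,.989,0])
for d in(-.0435,-.026):
  print(proj(S,[t+y*d,t+y*d+[0,0,-.045]]).round(1).tolist())
```

```text
[[390.4, 143.1], [388.7, 154.6]]
[[392.3, 140.7], [390.6, 152.2]]
```

Run:
```python
from h import *
S=load("scene_above.npz")
for t in([.5479,.3093,.3266],):
  t=np.array(t);y=np.array([-.15,.989,0])
  for d in(-.0585,-.0435,0,.0435,.0585): print(d,proj(S,[t+y*d,t+y*d+[0,0,.05]]).round(1).tolist())
S=load("scene0.npz");print("cam",-S["R"].T@S["t"])
t=np.array([.184,-.597,.195]);y=np.array([-.294,.956,0])
for d in(-.0585,-.0435,0,.0435,.0585): print(d,proj(S,[t+y*d]).round(1).tolist())
im=S["img"];cv2.imwrite("pics/g0.png",cv2.resize(im[170:270,0:110],None,fx=5,fy=5,interpolation=cv2.INTER_NEAREST))
```

```text
-0.0585 [[387.5, 117.7], [389.5, 102.6]]
-0.0435 [[389.3, 115.7], [391.3, 100.8]]
0 [[394.3, 110.2], [396.4, 95.4]]
0.0435 [[399.2, 104.9], [401.3, 90.4]]
0.0585 [[400.8, 103.2], [403.0, 88.7]]
cam [ 1.06510251 -0.746184    0.89842971]
-0.0585 [[49.3, 266.4]]
-0.0435 [[54.8, 261.9]]
0 [[70.1, 249.2]]
0.0435 [[84.4, 237.4]]
0.0585 [[89.1, 233.5]]
```

View pics/g0.png

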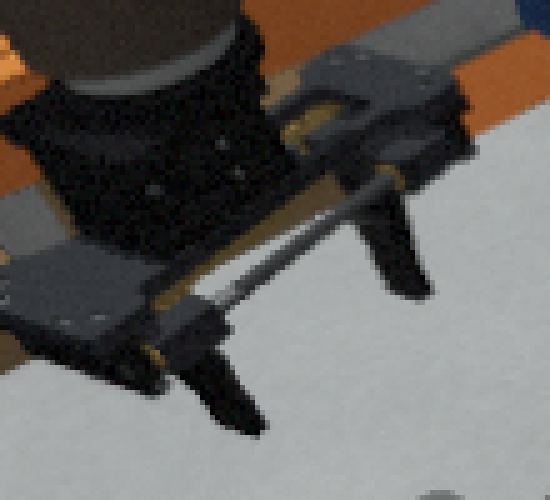

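Run:
```python
from h import *
T=load("top0.npz");S=load("scene0.npz")
t=np.array([.184,-.597,.195]);y=np.array([-.294,.956,0])
for d in(-.0585,-.0435,0,.0435,.0585): print(d,proj(T,[t+y*d,t+y*d+[0,0,.07]]).round(1).tolist())
im=T["img"];x0,y0,w,h,k=460,280,60,60,10
q=cv2.resize(im[y0:y0+h,x0:x0+w],(w*k,h*k),interpolation=cv2.INTER_NEAREST)
for i in range(0,w,5): cv2.putText(q,str(x0+i),(i*k,8),0,.3,(0,255,255),1);cv2.putText(q,str(y0+i),(0,i*k+8),0,.3,(0,255,255),1)
q=np.clip(q.astype(int)*2,0,255).astype(np.uint8)
cv2.imwrite("pics/g0t.png",q)
```

```text
-0.0585 [[503.0, 297.1], [511.1, 297.7]]
-0.0435 [[498.8, 298.5], [506.8, 299.2]]
0 [[486.8, 302.5], [494.3, 303.3]]
0.0435 [[474.7, 306.5], [481.7, 307.5]]
0.0585 [[470.5, 307.8], [477.4, 308.9]]
```

View pics/g0t.png

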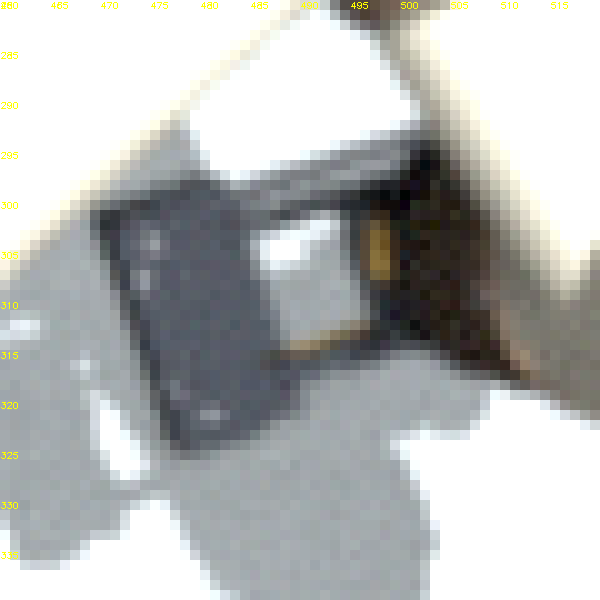

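Near fingertip shows at scene (391,136), but I predicted about row 144, so the tips look ~25 mm higher than the TCP when open. I'll raise, shut the fingers and compare.

```bash
python3 -m crank '[[-1,[0,0,-0.3],[0,0,0]],[1,[0,0,0],[0,0,0]],[1,[0,0,0],[0,0,0]],[1,[0,0,0],[0,0,0]],[1,[0,0,0],[0,0,0]],[1,[0,0,0],[0,0,0]],[1,[0,0,0],[0,0,0]],[1,[0,0,0],[0,0,0]]]'
python3 look.py shut 365,100,60,70 185,160,50,70 7
python3 - <<'E'
from h import *
from station import r
S=load("scene_shut.npz");s=r.sense();print(proj(S,[s["tcp_pos"]]))
E
```

```text
time_s: 4.4
tcp_pos: [0.5556, 0.3264, 0.2509]
ee_rot: [[-0.989, -0.149, -0.0], [-0.149, 0.989, -0.0], [0.0, -0.0, -1.0]]
wrist_force: [0.7, 0.3, 0.8]
gripper_width: 0.448
4.5 [0.5557 0.3264 0.251 ] [[-0.989, -0.149, -0.0], [-0.149, 0.989, -0.0], [0.0, -0.0, -1.0]] [-0.72 -0.   -0.48] 0.3538236219017458 [  44.8   22.3    8.7    0.   -76.4 -126.2]
[[395.94866068 129.8775737 ]]
```

View pics/shut.png

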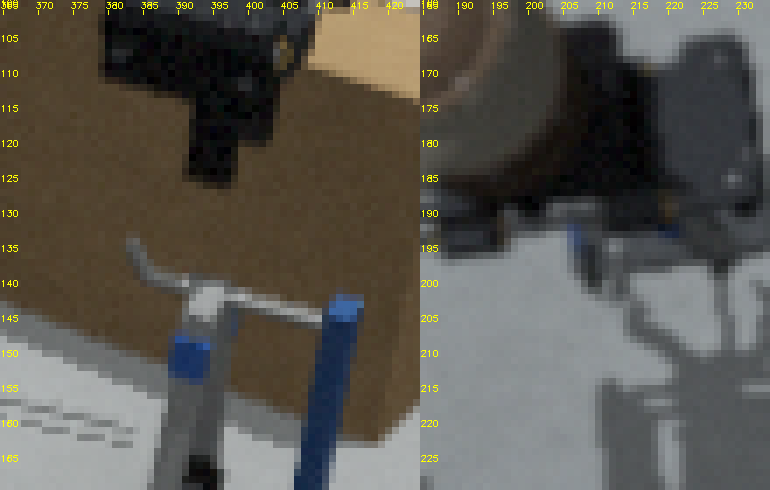

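```bash
python3 -m crank '[[1,[0,0,0],[0,0,0]],[1,[0,0,0],[0,0,0]],[1,[0,0,0],[0,0,0]],[1,[0,0,0],[0,0,0]],[1,[0,0,0],[0,0,0]]]'
python3 look.py shut2 365,80,60,80 185,160,50,80 7
python3 - <<'E'
from h import *
from station import r
S=load("scene_shut2.npz");s=r.sense();t=np.array(s["tcp_pos"]);y=np.array([-.149,.989,0])
for d in(-.095,-.015,0,.015,.095): print(d,proj(S,[t+d*y,t+d*y+[0,0,.025],t+d*y+[0,0,.07]]).round(1).tolist())
E
```

```text
time_s: 5.0
tcp_pos: [0.5557, 0.3264, 0.2512]
ee_rot: [[-0.989, -0.149, 0.0], [-0.149, 0.989, 0.0], [-0.0, 0.0, -1.0]]
wrist_force: [-0.6, 0.2, 0.6]
gripper_width: 0.015
5.1 [0.5557 0.3264 0.2512] [[-0.989, -0.149, 0.0], [-0.149, 0.989, 0.0], [-0.0, 0.0, -1.0]] [0.52 0.63 0.4 ] 0.006436993399482179 [  44.8   22.3    8.7   -0.   -76.4 -126.2]
-0.095 [[385.2, 142.7], [386.1, 135.8], [387.8, 122.9]]
-0.015 [[394.3, 131.8], [395.3, 125.0], [397.2, 112.4]]
0 [[396.0, 129.8], [397.0, 123.1], [398.9, 110.6]]
0.015 [[397.6, 127.9], [398.6, 121.2], [400.5, 108.7]]
0.095 [[405.8, 118.2], [406.9, 111.6], [408.9, 99.4]]
```

View pics/shut2.png

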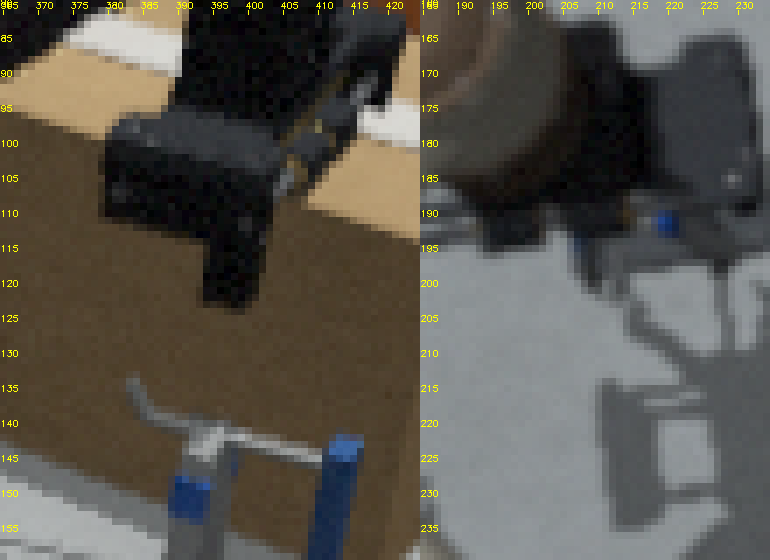

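Run:
```python
from h import *
S=load("scene_shut2.npz");T=load("top_shut2.npz")
for n,k in(("scene",S),("top",T)): pass
x0,y0,w,h,k=365,75,60,55,12
a=cv2.resize(S["img"][y0:y0+h,x0:x0+w],(w*6,h*k//2*1),interpolation=cv2.INTER_NEAREST)
def mk(im,x0,y0,w,h,k):
    q=cv2.resize(im[y0:y0+h,x0:x0+w],(w*k,h*k),interpolation=cv2.INTER_NEAREST)
    q=np.clip(q.astype(int)*2.5,0,255).astype(np.uint8)
    for i in range(0,w,5): cv2.putText(q,str(x0+i),(i*k,8),0,.3,(0,255,255),1)
    for i in range(0,h,5): cv2.putText(q,str(y0+i),(0,i*k+8),0,.3,(0,255,255),1)
    return q
cv2.imwrite("pics/body.png",np.hstack([mk(S["img"],375,85,40,45,10),mk(T["img"],200,155,40,45,10)]))
print(tri(S,(380,101),T,(233,190)),tri(S,(403,105),T,(229,165)))
```

```text
(array([0.53137561, 0.22955476, 0.38166504]), np.float64(0.008224767841810938)) (array([0.60520977, 0.24128996, 0.38724453]), np.float64(0.0024243069985400343))
```

View pics/body.png

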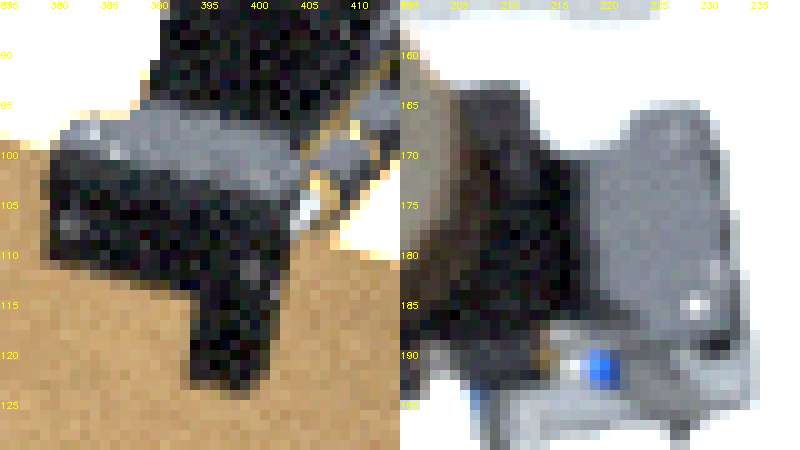

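Run:
```python
from h import *
S=load("scene_shut2.npz");t=np.array([.5557,.3264,.2512]);X=np.array([-.989,-.149,0]);Y=np.array([-.149,.989,0])
for n,dx,dy in(("body-x",.0375,-.095),("body+x",-.0375,-.095),("tip near -x",.0095,-.01),("tip near +x",-.0095,-.01)):
  print(n,[(z,proj(S,[t+dx*X+dy*Y+[0,0,z]]).round(1).tolist()) for z in(0,.02,.03,.07,.1,.13)])
```

```text
body-x [(0, [[374.3, 139.6]]), (0.02, [[374.9, 134.1]]), (0.03, [[375.2, 131.3]]), (0.07, [[376.5, 119.9]]), (0.1, [[377.5, 111.0]]), (0.13, [[378.5, 101.8]])]
body+x [(0, [[396.3, 145.8]]), (0.02, [[397.1, 140.3]]), (0.03, [[397.6, 137.5]]), (0.07, [[399.4, 125.9]]), (0.1, [[400.8, 116.9]]), (0.13, [[402.3, 107.6]])]
tip near -x [(0, [[392.2, 130.4]]), (0.02, [[393.0, 125.0]]), (0.03, [[393.4, 122.3]]), (0.07, [[395.0, 111.1]]), (0.1, [[396.2, 102.4]]), (0.13, [[397.5, 93.4]])]
tip near +x [(0, [[397.6, 131.8]]), (0.02, [[398.4, 126.4]]), (0.03, [[398.8, 123.7]]), (0.07, [[400.6, 112.5]]), (0.1, [[401.9, 103.8]]), (0.13, [[403.3, 94.7]])]
```

Shut fingertips appear at scene (397,124), about 27 mm above the reported TCP, and the body's lower edge is off by the same amount. I'll descend to the reported height, which is safe either way, and check the fingers against the pads in the image.

```bash
python3 -m crank '[[-1,[0,0,0],[0,0,0]],[-1,[0,0,0],[0,0,0]],[-1,[0,0,0],[0,0,0]],[-1,[0,0,0],[0,0,0]],[-1,[0,0,0],[0,0,0]],[-1,[0,0,0],[0,0,0]],[-1,[0,0,0],[0,0,0]],[-1,[0,0,0],[0,0,0]]]'; python3 -m crank '[[-1,[0,0,0],[0,0,0]],[-1,[0,0,0],[0,0,0]],[-1,[0,0,0.3],[0,0,0]],[-1,[0,0,0.3],[0,0,0]],[-1,[0,0,0.2],[0,0,0]],[-1,[0,0,0.1],[0,0,0]],[-1,[0,0,0],[0,0,0]]]'
python3 look.py desc 365,95,60,80 185,160,50,80 7
```

```text
time_s: 5.9
tcp_pos: [0.5557, 0.3264, 0.2511]
ee_rot: [[-0.989, -0.149, -0.0], [-0.149, 0.989, 0.0], [0.0, 0.0, -1.0]]
wrist_force: [0.2, 1.0, -0.4]
gripper_width: 0.651
time_s: 6.6
tcp_pos: [0.5551, 0.3259, 0.1597]
ee_rot: [[-0.989, -0.149, -0.002], [-0.149, 0.989, -0.002], [0.002, -0.002, -1.0]]
wrist_force: [0.2, -0.7, 0.3]
gripper_width: 1.0
6.7 [0.5564 0.3268 0.1623] [[-0.989, -0.149, 0.002], [-0.149, 0.989, 0.001], [-0.002, 0.001, -1.0]] [-0.88 -0.55  0.62] 0.9977687369334886 [  44.8   25.3    0.6    0.   -65.2 -126.2]
```

View pics/desc.png

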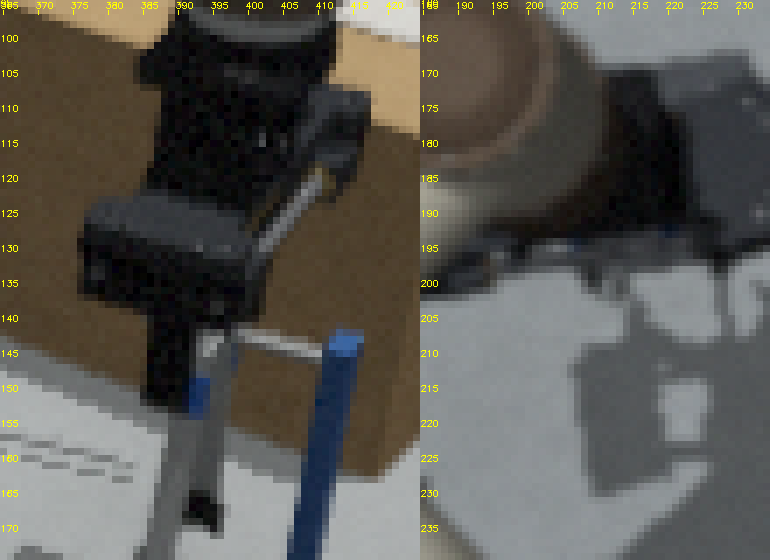

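The near fingertip at (389,152) would meet only the top edge of the blue pad (rows 148–154), so I go deeper in small steps and watch the force.

```bash
python3 -m crank '[[-1,[0,0,0.06],[0,0,0]],[-1,[0,0,0.06],[0,0,0]],[-1,[0,0,0],[0,0,0]]]';python3 -m crank '[[-1,[0,0,0.05],[0,0,0]],[-1,[0,0,0.05],[0,0,0]],[-1,[0,0,0],[0,0,0]]]'
python3 look.py desc2 365,95,60,80 185,160,50,80 7
```

```text
time_s: 7.0
tcp_pos: [0.5552, 0.3261, 0.1484]
ee_rot: [[-0.989, -0.149, -0.001], [-0.149, 0.989, -0.001], [0.001, -0.0, -1.0]]
wrist_force: [0.0, 0.2, -0.2]
gripper_width: 0.999
time_s: 7.3
tcp_pos: [0.5552, 0.326, 0.1381]
ee_rot: [[-0.989, -0.149, -0.002], [-0.149, 0.989, -0.001], [0.002, -0.001, -1.0]]
wrist_force: [0.2, -0.2, -0.7]
gripper_width: 1.003
7.4 [0.5557 0.3263 0.1389] [[-0.989, -0.149, -0.0], [-0.149, 0.989, -0.0], [0.0, -0.0, -1.0]] [ 0.33 -0.06  0.38] 0.9987506708752929 [  44.8   26.3   -1.2    0.   -62.5 -126.2]
```

View pics/desc2.png

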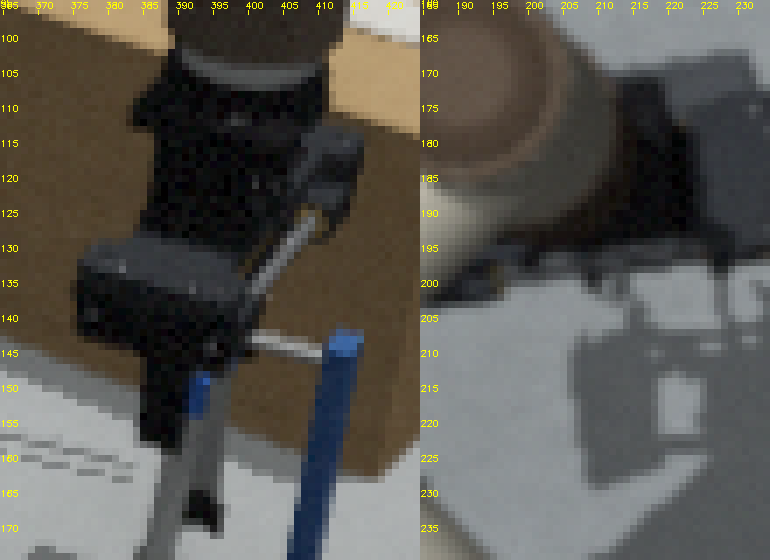

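The fingers now cover the pad and there was no contact force. I close gently to about 50 mm.

```bash
python3 -m crank '[[-0.15,[0,0,0],[0,0,0]],[-0.15,[0,0,0],[0,0,0]],[-0.15,[0,0,0],[0,0,0]],[-0.15,[0,0,0],[0,0,0]],[-0.15,[0,0,0],[0,0,0]],[-0.15,[0,0,0],[0,0,0]],[-0.15,[0,0,0],[0,0,0]]]'
python3 look.py grip 365,95,60,80 185,160,50,80 7
```

```text
time_s: 8.1
tcp_pos: [0.5555, 0.3264, 0.139]
ee_rot: [[-0.989, -0.149, -0.0], [-0.149, 0.989, 0.0], [0.0, 0.0, -1.0]]
wrist_force: [-0.3, 0.4, -0.6]
gripper_width: 0.584
8.2 [0.5555 0.3264 0.1389] [[-0.989, -0.149, -0.0], [-0.149, 0.989, -0.0], [0.0, -0.0, -1.0]] [-0.02 -0.42 -0.79] 0.5778424992966197 [  44.8   26.3   -1.2   -0.   -62.5 -126.2]
```

View pics/grip.png

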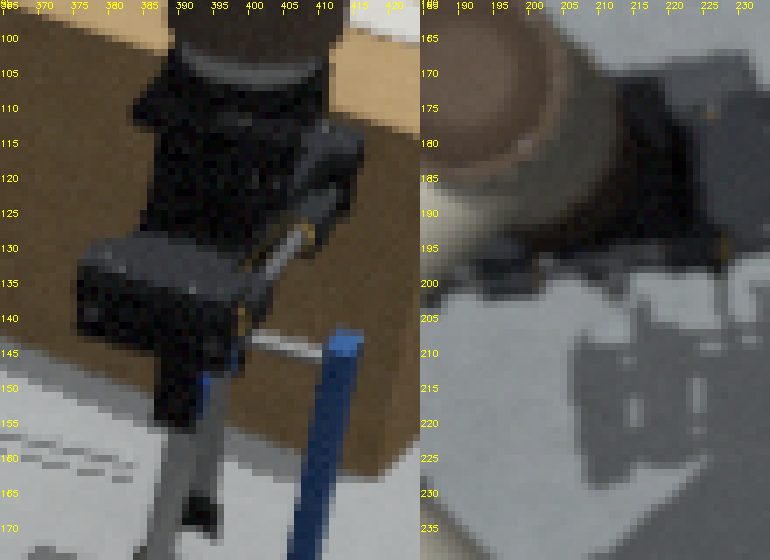

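```bash
python3 -m crank '[[-0.15,[0,0,-0.08],[0,0,0]],[-0.15,[0,0,-0.12],[0,0,0]],[-0.15,[0,0,-0.12],[0,0,0]],[-0.15,[0,0,0],[0,0,0]],[-0.15,[0,0,0],[0,0,0]]]'
python3 look.py lift 365,95,60,80 185,160,50,80 7
```

```text
time_s: 8.7
tcp_pos: [0.5558, 0.3266, 0.1719]
ee_rot: [[-0.989, -0.149, 0.001], [-0.149, 0.989, 0.001], [-0.001, 0.001, -1.0]]
wrist_force: [-0.0, 0.5, -1.4]
gripper_width: 0.579
8.8 [0.5553 0.3262 0.1708] [[-0.989, -0.149, -0.001], [-0.149, 0.989, -0.0], [0.001, -0.0, -1.0]] [-0.16 -0.08 -1.33] 0.5793335733018307 [  44.8   24.9    1.2   -0.   -66.4 -126.2]
```

View pics/lift.png

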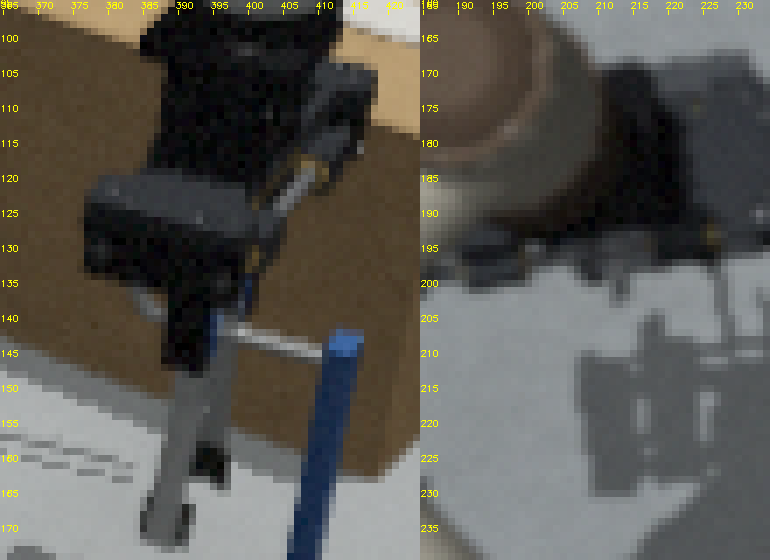

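The tongs rose with the fingers and the load is −1.3 N, about their weight. Next I move along the stand's −x, which is tool +x.

```bash
python3 -m crank '[[-0.15,[0.15,0,0],[0,0,0]],[-0.15,[0.2,0,0],[0,0,0]],[-0.15,[0.2,0,0],[0,0,0]],[-0.15,[0.2,0,0],[0,0,0]],[-0.15,[0.15,0,0],[0,0,0]],[-0.15,[0.1,0,0],[0,0,0]],[-0.15,[0,0,0],[0,0,0]]]'
python3 look.py off 320,95,110,110 180,160,60,110 4
```

```text
time_s: 9.5
tcp_pos: [0.4558, 0.3112, 0.1711]
ee_rot: [[-0.989, -0.15, -0.0], [-0.15, 0.989, -0.0], [0.001, -0.0, -1.0]]
wrist_force: [1.4, 0.5, -1.1]
gripper_width: 0.578
9.6 [0.4572 0.3117 0.1712] [[-0.989, -0.149, 0.0], [-0.149, 0.989, 0.0], [-0.0, 0.0, -1.0]] [ 0.2  -0.1  -0.94] 0.5799079615799366 [  51.1   16.2  -11.9    0.   -61.8 -132.5]
```

View pics/off.png

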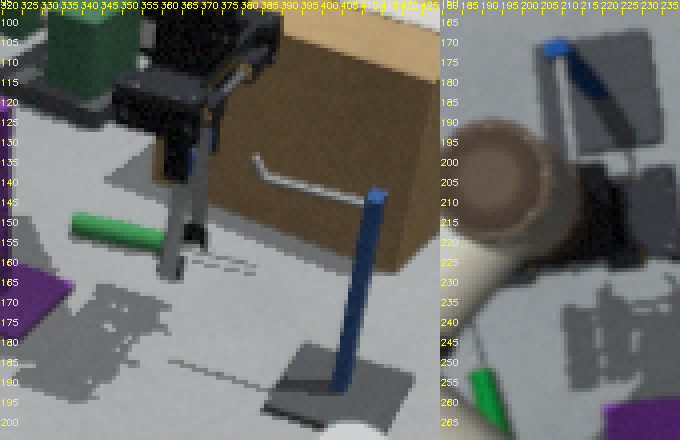

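The tongs are off the hook: they show at (362,165), clear of the tip at (384,133). Now I raise and travel toward the brass bushing.

```bash
python3 -m crank '[[-0.15,[0,0,-0.25],[0,0,0]],[-0.15,[0,0,-0.4],[0,0,0]],[-0.15,[0,0,-0.35],[0,0,0]],[-0.15,[0,-0.2,-0.2],[0,0,0]],[-0.15,[0,-0.3,0],[0,0,0]],[-0.15,[0,-0.4,0],[0,0,0]],[-0.15,[0,-0.4,0],[0,0,0]],[-0.15,[0,-0.4,0],[0,0,0]]]'; python3 -m crank '[[-0.15,[0,-0.4,0],[0,0,0]],[-0.15,[0,-0.4,0],[0,0,0]],[-0.15,[-0.1,-0.4,0],[0,0,0]],[-0.15,[-0.1,-0.4,0],[0,0,0]],[-0.15,[-0.1,-0.3,0],[0,0,0]],[-0.15,[0,-0.2,0],[0,0,0]],[-0.15,[0,-0.2,0],[0,0,0]],[-0.15,[0,0,0],[0,0,0]]]'
python3 look.py tr 260,120,100,170 290,130,100,120 4
```

```text
time_s: 10.4
tcp_pos: [0.4829, 0.142, 0.2911]
ee_rot: [[-0.989, -0.149, 0.0], [-0.149, 0.989, -0.0], [-0.0, -0.0, -1.0]]
wrist_force: [0.1, -0.3, -1.7]
gripper_width: 0.577
time_s: 11.2
tcp_pos: [0.5468, -0.0819, 0.2905]
ee_rot: [[-0.989, -0.145, -0.001], [-0.145, 0.989, -0.001], [0.001, -0.0, -1.0]]
wrist_force: [-0.7, -0.1, -1.4]
gripper_width: 0.576Traceback (most recent call last):
  File "look.py", line 16, in <module>
    go(tag,a,b,int(sys.argv[4]))
    ~~^^^^^^^^^^^^^^^^^^^^^^^^^^
  File "look.py", line 13, in go
    cv2.imwrite(f"pics/{tag}.png",np.hstack(o))
                                  ~~~~~~~~~^^^
    return _nx.concatenate(arrs, 1, dtype=dtype, casting=casting)
           ~~~~~~~~~~~~~~~^^^^^^^^^^^^^^^^^^^^^^^^^^^^^^^^^^^^^^^
ValueError: all the input array dimensions except for the concatenation axis must match exactly, but along dimension 0, the array at index 0 has size 680 and the array at index 1 has size 480
```

```bash
python3 look.py tr2 260,140,100,140 290,120,100,140 4
```

```text
11.4 [ 0.5462 -0.0791  0.291 ] [[-0.989, -0.149, -0.0], [-0.149, 0.989, 0.0], [0.0, 0.0, -1.0]] [ 0.75  0.14 -1.27] 0.578081463032229 [  8.6  11.9  -0.4  -0.  -77.8 -90. ]
```

View pics/tr2.png

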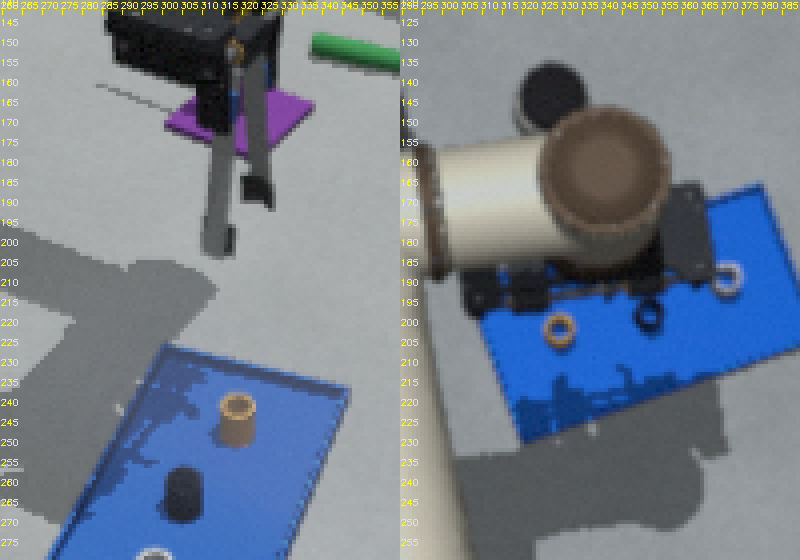

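Run:
```python
from h import *
S=load("scene_tr2.npz")
x0,y0,w,h,k=295,165,50,55,12
q=cv2.resize(S["img"][y0:y0+h,x0:x0+w],(w*k,h*k),interpolation=cv2.INTER_NEAREST)[:590]
q=np.clip(q.astype(int)*1.6,0,255).astype(np.uint8)
for i in range(0,w,5): cv2.putText(q,str(x0+i),(i*k,8),0,.35,(0,0,255),1)
for i in range(0,h,5): cv2.putText(q,str(y0+i),(0,i*k+9),0,.35,(0,0,255),1)
cv2.imwrite("pics/jaw.png",q)
t=np.array([.5462,-.0791,0]);X=np.array([-.989,-.149,0]);Y=np.array([-.149,.989,0])
for z in(.20,.21,.22,.23):
  print(z,[ (a,b,proj(S,[t+a*X+b*Y+[0,0,z]])[0].round(1).tolist()) for b in(-.040,-.028,.028,.040) for a in(.0125,-.0125)])
# bushing
T=load("top_tr2.npz");
for n,c in(("T",T),("S",S)):
    hs=cv2.cvtColor(c["img"],cv2.COLOR_BGR2HSV);x0,y0,x1,y1=(310,230,330,256) if n=="S" else (320,194,340,212)
    b=c["img"][y0:y1,x0:x1].astype(int);m=(b[...,2]>b[...,0]+10)
    ys,xs=np.nonzero(m);print(n,xs.mean()+x0,ys.mean()+y0,xs.min()+x0,xs.max()+x0,ys.min()+y0,ys.max()+y0,len(xs))
for p in([.545,-.079],[.548,-.077]): print(p,proj(T,[p+[.038]]),proj(S,[p+[.038],p+[.021],p+[.004]]))
```

```text
0.2 [(0.0125, -0.04, [307.6, 207.4]), (-0.0125, -0.04, [315.4, 210.4]), (0.0125, -0.028, [309.8, 205.0]), (-0.0125, -0.028, [317.6, 207.9]), (0.0125, 0.028, [319.7, 194.1]), (-0.0125, 0.028, [327.4, 196.8]), (0.0125, 0.04, [321.8, 191.9]), (-0.0125, 0.04, [329.4, 194.6])]
0.21 [(0.0125, -0.04, [307.5, 204.6]), (-0.0125, -0.04, [315.5, 207.6]), (0.0125, -0.028, [309.8, 202.2]), (-0.0125, -0.028, [317.6, 205.1]), (0.0125, 0.028, [319.8, 191.4]), (-0.0125, 0.028, [327.5, 194.1]), (0.0125, 0.04, [321.8, 189.1]), (-0.0125, 0.04, [329.5, 191.8])]
0.22 [(0.0125, -0.04, [307.5, 201.8]), (-0.0125, -0.04, [315.5, 204.8]), (0.0125, -0.028, [309.7, 199.4]), (-0.0125, -0.028, [317.7, 202.3]), (0.0125, 0.028, [319.8, 188.6]), (-0.0125, 0.028, [327.5, 191.3]), (0.0125, 0.04, [321.9, 186.4]), (-0.0125, 0.04, [329.6, 189.0])]
0.23 [(0.0125, -0.04, [307.5, 199.0]), (-0.0125, -0.04, [315.5, 201.9]), (0.0125, -0.028, [309.7, 196.6]), (-0.0125, -0.028, [317.7, 199.5]), (0.0125, 0.028, [319.8, 185.8]), (-0.0125, 0.028, [327.6, 188.5]), (0.0125, 0.04, [321.9, 183.6]), (-0.0125, 0.04, [329.6, 186.2])]
T 329.17241379310343 202.27586206896552 326 332 199 206 29
S 318.90909090909093 244.17045454545453 315 323 239 250 88
[0.545, -0.079] [[329.25470163 202.17654524]] [[318.0929257  241.23905663]
 [318.06440363 245.09383446]
 [318.0363832  248.8801395 ]]
[0.548, -0.077] [[328.71259782 201.37450829]] [[319.26031421 241.30926927]
 [319.22130685 245.16401356]
 [319.18299075 248.95027565]]
```

View pics/jaw.png

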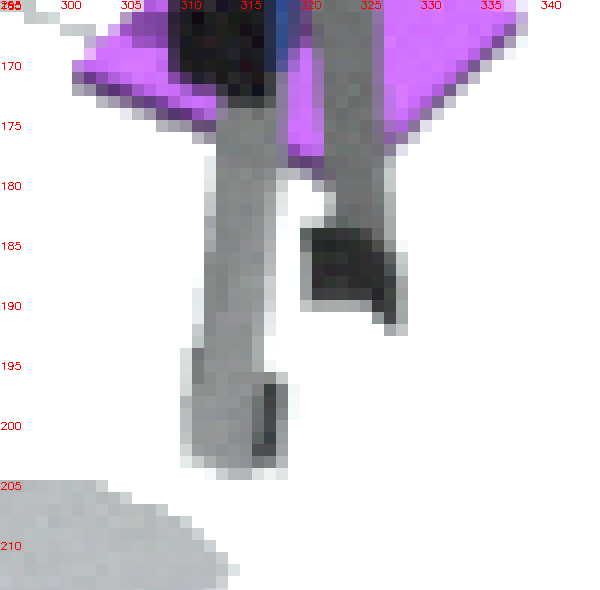

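The jaw tips triangulate to about TCP −0.074 m: far jaw bottom at (324,190), near at (316,204). The tongs are centred on the bushing, which shows at (319,244). I descend part way and check.

```bash
python3 -m crank '[[-0.15,[0,0,0.25],[0,0,0]],[-0.15,[0,0,0.4],[0,0,0]],[-0.15,[0,0,0.4],[0,0,0]],[-0.15,[0,0,0.3],[0,0,0]],[-0.15,[0,0,0.15],[0,0,0]],[-0.15,[0,0,0],[0,0,0]],[-0.15,[0,0,0],[0,0,0]]]'
python3 look.py d1 285,185,70,85 295,140,70,85 6
python3 - <<'E'
from h import *
S=load("scene_d1.npz")
t=np.array([.5462,-.0791,0]);X=np.array([-.989,-.149,0]);Y=np.array([-.149,.989,0])
z=.141-.074
print([ (a,b,proj(S,[t+a*X+b*Y+[0,0,z]])[0].round(1).tolist()) for b in(-.028,.028) for a in(.0125,-.0125)])
E
```

```text
time_s: 12.1
tcp_pos: [0.5468, -0.079, 0.1419]
ee_rot: [[-0.989, -0.15, 0.001], [-0.15, 0.989, -0.0], [-0.001, -0.001, -1.0]]
wrist_force: [1.2, -0.0, -0.2]
gripper_width: 0.578
12.2 [ 0.5473 -0.0791  0.1428] [[-0.989, -0.15, 0.003], [-0.15, 0.989, 0.0], [-0.003, -0.0, -1.0]] [-0.65 -0.95 -1.37] 0.578911599494635 [  8.6  17.6 -14.4   0.  -57.8 -90. ]
[(0.0125, -0.028, [310.2, 238.9]), (-0.0125, -0.028, [317.4, 241.9]), (0.0125, 0.028, [319.4, 227.7]), (-0.0125, 0.028, [326.5, 230.6])]
```

View pics/d1.png

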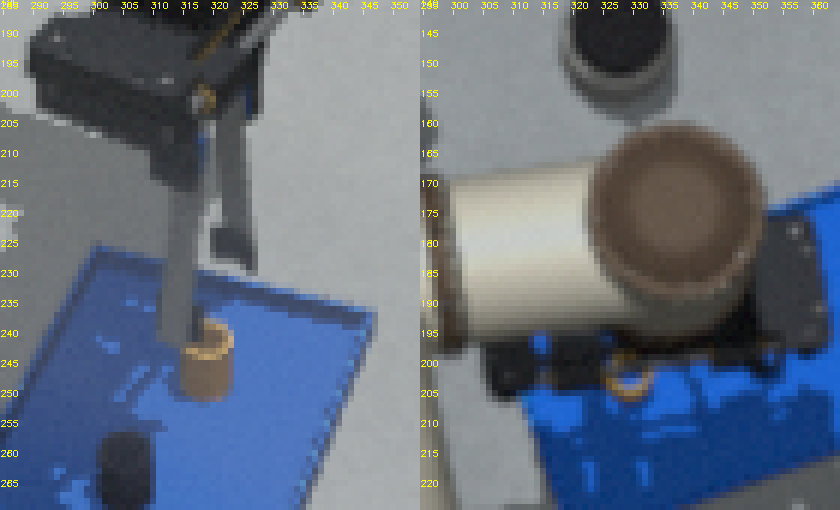

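Aligned: the jaw midpoint is (318.7,235), and the bushing axis at that height should be near (318.8,234.6). I continue down.

```bash
python3 -m crank '[[-0.15,[0,0,0.15],[0,0,0]],[-0.15,[0,0,0.15],[0,0,0]],[-0.15,[0,0,0.15],[0,0,0]],[-0.15,[0,0,0.1],[0,0,0]],[-0.15,[0,0,0],[0,0,0]],[-0.15,[0,0,0],[0,0,0]]]'
python3 look.py d2 285,195,70,85 295,140,70,85 6
```

```text
time_s: 12.8
tcp_pos: [0.5468, -0.0796, 0.087]
ee_rot: [[-0.989, -0.149, 0.001], [-0.149, 0.989, -0.0], [-0.001, -0.0, -1.0]]
wrist_force: [0.2, -0.5, -1.8]
gripper_width: 0.577
12.9 [ 0.547  -0.0795  0.0873] [[-0.989, -0.149, 0.002], [-0.149, 0.989, 0.0], [-0.002, -0.0, -1.0]] [ 0.15 -0.94 -1.03] 0.5748004677933166 [  8.5  21.  -18.4   0.  -50.4 -90. ]
```

View pics/d2.png

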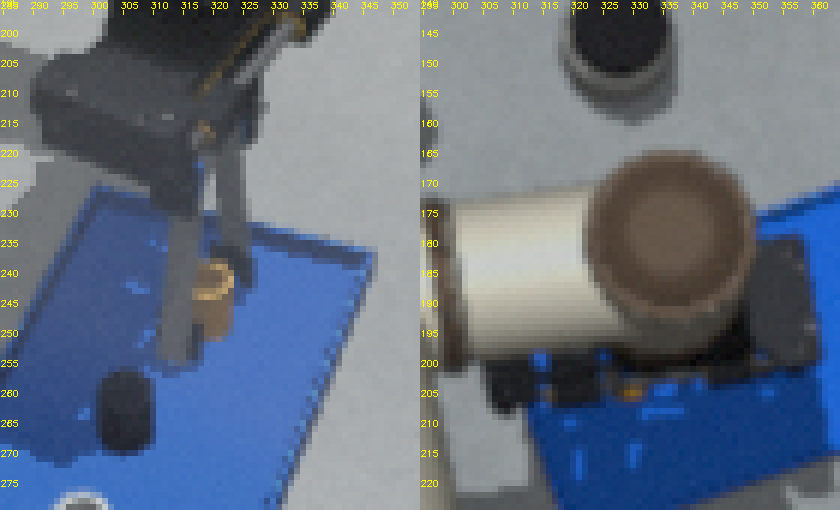

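```bash
python3 -m crank '[[-0.08,[0,0,0],[0,0,0]],[-0.03,[0,0,0],[0,0,0]],[0.02,[0,0,0],[0,0,0]],[0.06,[0,0,0],[0,0,0]],[0.15,[0,0,0],[0,0,0]],[1,[0,0,0],[0,0,0]],[1,[0,0,0],[0,0,0]],[1,[0,0,0],[0,0,0]]]'; python3 -m crank '[[1,[0,0,0],[0,0,0]],[1,[0,0,0],[0,0,0]]]'
python3 look.py cl 285,195,70,85 295,140,70,85 6
```

```text
time_s: 13.7
tcp_pos: [0.5461, -0.0795, 0.0862]
ee_rot: [[-0.989, -0.149, 0.0], [-0.149, 0.989, -0.0], [-0.0, -0.0, -1.0]]
wrist_force: [-0.1, 1.1, -0.4]
gripper_width: 0.467
time_s: 13.9
tcp_pos: [0.5461, -0.0795, 0.0862]
ee_rot: [[-0.989, -0.149, 0.0], [-0.149, 0.989, 0.0], [-0.0, 0.0, -1.0]]
wrist_force: [0.0, 0.2, 0.2]
gripper_width: 0.466
14.0 [ 0.5461 -0.0796  0.0862] [[-0.989, -0.149, 0.0], [-0.149, 0.989, 0.0], [-0.0, -0.0, -1.0]] [-1.35  0.19  0.11] 0.4669738217364831 [  8.5  21.1 -18.5   0.  -50.4 -90. ]
```

View pics/cl.png

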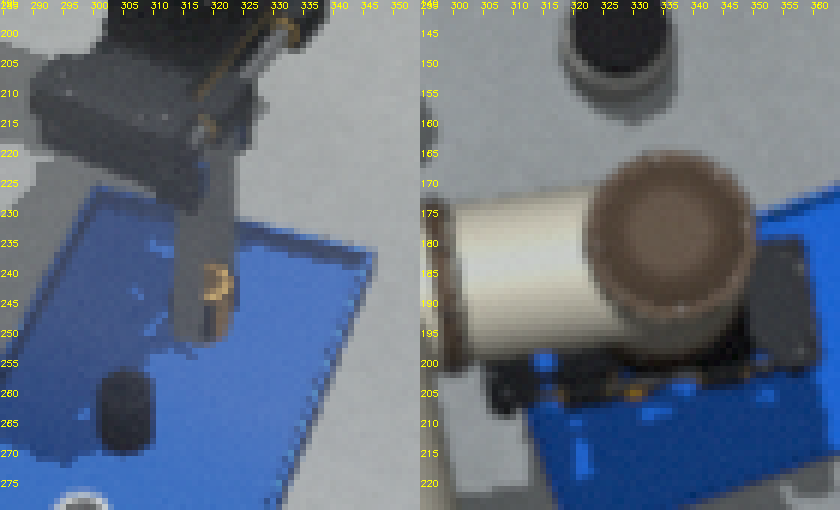

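The opening is 40.6 mm, matching "closed on a bushing". I lift 150 mm.

```bash
python3 -m crank '[[1,[0,0,-0.05],[0,0,0]],[1,[0,0,-0.1],[0,0,0]],[1,[0,0,-0.2],[0,0,0]],[1,[0,0,-0.25],[0,0,0]],[1,[0,0,-0.3],[0,0,0]],[1,[0,0,-0.3],[0,0,0]],[1,[0,0,-0.2],[0,0,0]],[1,[0,0,-0.1],[0,0,0]]]'; python3 -m crank '[[1,[0,0,0],[0,0,0]],[1,[0,0,0],[0,0,0]],[1,[0,0,0],[0,0,0]],[1,[0,0,0],[0,0,0]],[1,[0,0,0],[0,0,0]]]'
python3 look.py up 270,160,90,140 290,120,90,140 4
```

```text
time_s: 14.8
tcp_pos: [0.547, -0.0797, 0.2392]
ee_rot: [[-0.989, -0.149, 0.005], [-0.149, 0.989, 0.0], [-0.005, -0.001, -1.0]]
wrist_force: [-1.2, 0.4, -1.3]
gripper_width: 0.463
time_s: 15.3
tcp_pos: [0.5458, -0.0796, 0.2353]
ee_rot: [[-0.989, -0.149, -0.002], [-0.149, 0.989, -0.0], [0.002, 0.0, -1.0]]
wrist_force: [0.6, -0.1, -1.1]
gripper_width: 0.464
15.4 [ 0.5459 -0.0796  0.2357] [[-0.989, -0.149, -0.001], [-0.149, 0.989, -0.0], [0.001, 0.0, -1.0]] [ 0.83 -0.53 -2.16] 0.46151362384939953 [  8.5  13.4  -6.2  -0.  -70.4 -90. ]
```

View pics/up.png

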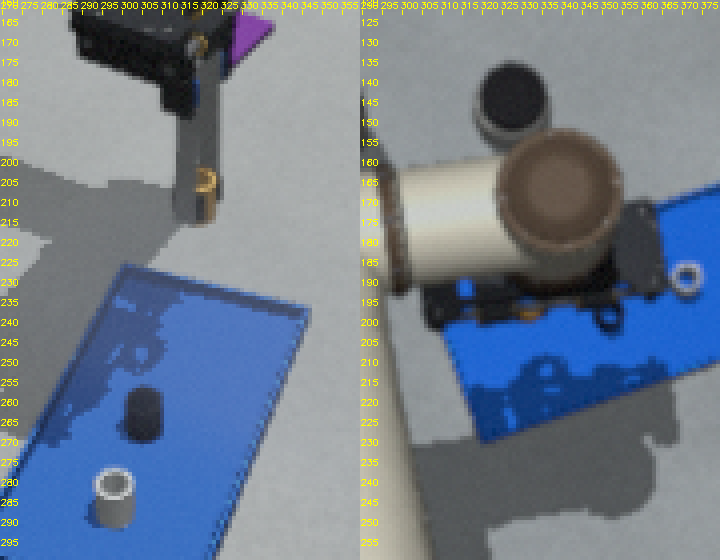

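The brass bushing is up in the jaws at scene (320,207), and its place in the tray is empty. Black and steel haven't moved. Handing in.

```bash
python3 -m crank '[[1,[0,0,0],[0,0,0]],[1,[0,0,0],[0,0,0]],[1,[0,0,0],[0,0,0]],[1,[0,0,0],[0,0,0]],[1,[0,0,0],[0,0,0]]]'; python3 -c "
from station import r
print(r.finish_job()); s=r.sense(); print(s['time_s'],s['tcp_pos'],s['gripper_width'],s['wrist_force'])"
```

```text
time_s: 15.9
tcp_pos: [0.5461, -0.0795, 0.2362]
ee_rot: [[-0.989, -0.149, 0.0], [-0.149, 0.989, 0.0], [-0.0, 0.0, -1.0]]
wrist_force: [0.7, 0.3, -2.7]
gripper_width: 0.461
the job is handed in; nothing more can be done
None
the job is handed in; nothing more can be done
```

I lifted the tongs up and over the hook's tip, closed their jaws on the brass bushing, and raised it 150 mm. I handed the job in at 15.9 s with the bushing still held up in the tongs.

**Last checks:**
- **Picture after the lift:** it shows the bushing between the jaws, with its place in the tray empty. By the lift distance, its centre is about 0.17 m above the table. The black and steel bushings look unmoved. I did not re-measure the can, jar, carton, box or screwdriver.
- **Grip:** the opening settled at about 40 mm, against 41 mm expected when closed on a bushing.
- **Load:** the wrist read −1.1 to −2.7 N in the last readings, noisy but consistent with the roughly 1.8 N that the tongs and bushing weigh.

**What disagreed:** in the pictures the fingertips and gripper body sit about 27 mm higher than the reported TCP position. I therefore set the grasp height on the tongs by comparing the fingers with the blue pads in the image. The height over the bushing came from where the jaw tips showed in the image. I did not find the cause. I tried to read the robot's state after handing in, but nothing came back, so the last checks are from just before.

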